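# Push a spoiled pepper through the caddy's flap

## Task

A small spoiled pepper sits on the ledge of the food-waste caddy, beside the caddy's self-closing steel flap. Push the flap down with one finger and keep it down while the other finger pushes the pepper along the ledge into the opening; only when it has dropped in, let the flap close over it. Pick nothing up, and leave the other peppers, the salt shaker and the beaker where they stand.

Things in the scene. Friction and masses are not known exactly. Their poses are not given: they have to be found in the camera images.
- caddy: Grey box-shaped food-waste caddy fixed on the worktop: x -115 to 92, y -52 to 138 mm, hollow, inner floor at z 7. Origin on the worktop under the middle of the ledge's end; x runs along the ledge towards the opening (about away from the robot), y left towards the flap's hinge, z up. The left wall (y 133 to 138) rises to z = 213 and carries the hinge.
- ledge_end (a point): End of the caddy's flat ledge, on its centre line and top face (caddy 0, 0, 140 mm; axes as the caddy's). The ledge runs back from here to x = -115. Rails leave a lane 67 mm wide (y -34 to 33); they are 12 mm high on the right, 9 mm on the left. Beyond the end is the opening: x 0 to 88, y from -34 to the left wall, 133 mm deep.
- hinge_mid (a point): Point of the flap's hinge line, which runs along caddy x at y = 125, z = 205 mm (65 mm above the ledge). A fingertip 10 mm above ledge level and 20 to 50 mm to the right of the hinge line holds the flap well open, so both fingertips may be at one height.
- flap (a joint): Flap angle: 0 shut, grows as it is pushed down, to 1.0 rad. A damped spring shuts it in about a second: 0.2 Nm at 0, 0.4 Nm at 1.0, so pushing 45 to 60 mm from the hinge takes 4 to 8 N. At 0.45 or more the pepper has ample room to fall. A pepper slid along x meets the shut flap edge-on and does not open it.
- flap_origin (a point): The flap, an L of 3 mm steel sheet. Origin on the hinge line at caddy x = 0; x along the hinge, -y down the sheet, z out of its upper face. Shut, it slopes 20 degrees down to the right. Its strip beside the ledge (x -110 to 85, 90 mm wide from the hinge) can be pushed down anywhere; at x 4 to 85 a tongue reaches 163 mm from the hinge over the opening, its tip 9 mm above ledge level.
- strip_mid (a point): Point on the flap's upper face, middle of the strip beside the ledge: the flap's x = -50, y = -45 mm (turns with the flap).
- small_pepper: The smallest sweet pepper, 44 mm across, 37 mm tall without its stem (48 with it), about 60 g, standing upright on the caddy's ledge with its centre 38 to 55 mm before the ledge's end. Origin: middle of its underside.
- pepper_centre (a point): Middle of the small pepper, 20 mm above its underside.
- big_pepper: Largest sweet pepper, 65 mm across, 70 mm tall, on the wooden board left of the caddy; not to be moved. Origin under its middle.
- mid_pepper: Sweet pepper 58 mm across, 63 mm tall, on the wooden board left of the caddy; not to be moved. Origin under its middle.
- mill: White salt shaker 44 mm across, 90 mm tall, on the worktop right of the caddy; not to be moved. Origin under its middle.
- beaker: Blue and white beaker 74 mm across, 66 mm tall, on the worktop right of the caddy; not to be moved. Origin under its middle.
There are look-alikes about, which are no part of the job. Leave any blue look-alike of the small_pepper alone.

How it is judged (in metres and radians):
On the way, in this order (a step that is already met when the one before it is completed fails the run):
1. a finger holds the flap open (at least 0.3 rad) while the pepper is still on the ledge (value of joint flap above 0.3 rad and contact force between the fingers and flap above 0.3 N and x of pepper_centre in the frame of caddy below 0.004 m and z of pepper_centre in the frame of caddy above 0.15 m), for 0.15 s.
2. the pepper has dropped into the caddy while the finger still holds the flap down (value of joint flap above 0.2 rad and contact force between the fingers and flap above 0.3 N and z of pepper_centre in the frame of caddy below 0.1 m), for 0.1 s.
At the end, for the whole second after the job is handed in: The small pepper lies at rest (under 50 mm/s) inside the caddy, its middle at least 50 mm below ledge level, and the flap has closed to within 0.06 rad of shut (z of pepper_centre in the frame of caddy between 0 and 0.09 m and x of pepper_centre in the frame of caddy between -0.115 and 0.092 m and y of pepper_centre in the frame of caddy between -0.052 and 0.138 m and linear speed of small_pepper below 0.05 m/s and value of joint flap below 0.06 rad); the robot touches nothing.
It fails at once if the small pepper is lifted more than 25 mm off the ledge (z of pepper_centre in the frame of caddy above 0.185 m).
It fails at once if the big pepper is moved more than 25 mm (distance of big_pepper from where it was at the start of the episode above 0.025 m).
It fails at once if the mid pepper is moved more than 25 mm (distance of mid_pepper from where it was at the start of the episode above 0.025 m).
It fails at once if the mill is moved more than 25 mm (distance of mill from where it was at the start of the episode above 0.025 m).
It fails at once if the beaker is moved more than 25 mm (distance of beaker from where it was at the start of the episode above 0.025 m).
It also fails if it takes over 32 s, if anything falls off the work surface, if the arm or the gripper's body presses on something with over 40 N, if the wrist force passes 120 N, or if a joint passes its speed limit or range.

## Robot

A 6-joint arm with a two-finger parallel gripper is mounted at the origin on a cart in front of the work surface, level with it; the furniture and walls round the work are solid. World frame = base frame: x ahead of the robot, y to its left, z up, the work surface at z = 0. Lengths are in mm, angles in rad, forces in N, time in s.
With the tool pointing down it reaches from about 325 to 775 mm from the base axis. Payload 5.5 kg.
Tool frame: the origin (TCP) lies on the centre line of the jaws, within the pads' length; the fingertips stand 25 mm ahead of it and the grasp point (between the pads) lies 6 mm ahead of it (robot.tip_extent is the distance from the TCP to the fingertips, in mm); z points along the fingers, y is the direction in which the jaws open and shut (so a half turn about z gives the same grasp; the last joint's range is limited). The gripper opens to 85 mm and grips with 20 to 120 N. Pads are 22 mm wide; open, the fingers measure 114 mm over their backs; the gripper's body (76 mm by 85 mm) begins 54 mm behind the grasp point. The pads swing forward as they close: fully open they stand 13 mm farther back than shut.
Start: joints at [-1.293, 0.091, 1.231, -0, 1.82, -0.057], TCP at [197.148, -566.7, 256.275] pointing down, gripper open.
Joint ranges: [-2.87, 2.87], [-0.86, 2.18], [0.17, 2.46], [-1.51, 4.65], [0.06, 2.69], [-2.65, 2.65]. Speed limits (rad/s): [2.57, 2.57, 3.01, 3.14, 3.14, 3.14].

## Interface

Orientations are given as a 3x3 rotation matrix whose columns are the frame's x, y, z axes.
In Python, from station import robot gives the robot as it stands. The module is installed in compiled form; this text tells all that it offers.
- The arm moves only by the tool move_arm, never from a script. Its argument "motion" is a list of rows, each a list of 3 entries, a list of its own where there are three numbers: the turn, a rotation vector about the tool's x, y, z in rad, then the shift along the tool's x, y, z in m, then the opening, from 0 (shut) to 1 (fully open). In form: [[[rx, ry, rz], [tx, ty, tz], grip], ...]. A call has 1 to 5 rows; each row shifts and turns the commanded pose from where the row before left it, along the tool's axes as they then stand; what a row does not reach is not made up. A row lasts 1/10 s, in which the tool goes at most 50 mm and 8.59 degrees, less where a joint would pass 70% of its speed; a pose out of reach is approached as far as the arm can. A call is refused whole if a number of a shift passes 0.05 or a number of a turn 0.15, either way. A call with a gripper value outside its range is refused whole. The fingers move at their own pace and stop on an object; "newtons" is the grip in N (left out, the last holds). Time passes only in rows, so rows that do not move let the fingers close. It gives the time, the measured TCP pose, the force and the opening at its end, in the units of the state.
- robot.state(): the state, without advancing time (a new reading comes with each control period).
- robot.get_image(name): name is "scene" or "top" or "wrist"; returns a dict with "pixels" (400x640x3 uint8, red, green, blue), "fx", "fy", "cx", "cy" (pixels), "extrinsics" (4x4, takes a point from world to camera coordinates); the wrist camera has in their place "mount" (4x4, takes a point from camera to tool coordinates, whose origin is the TCP and whose axes are the flange's). Camera axes: x right, y down, z forward; pixel columns grow to the right and rows downward; lengths in mm; the calibration is good to about 2 mm. A picture is of the moment at which its call begins: read the wrist's pose just before it. There is no depth.
- robot.job_done(): hands the job in, once; it reports no verdict.
The state is a dict: "clock": time; "joints": joint angles; "joint_vel": joint speeds; "effort": joint torques, N m; "position": TCP position; "tool_rot": TCP orientation; "ft_force": force on the tool from outside, world axes, zero at the start; "wrist_torque": the same for the moment, N m; "opening": finger opening in mm.
Only numpy, scipy, OpenCV 4.12 (cv2) and the standard library are available. Lean on these libraries where they do the work, as an engineer would, in place of code of your own. Each camera call takes 0.05 s, during which the arm holds its last target.

## Working session

There is one attempt and no reset: what is moved stays moved. The work goes in short steps, Python scripts to look and compute and a tool call to move; the robot and the scene stay as the last step left them, time stands still between calls to the robot, and variables do not carry over. Pictures are saved under pics/ and viewed, and the job is handed in when it is done.

Besides the shell and the picture viewer there is one more tool, called after "Call:" by a JSON object that holds its "op" and its "data". move_arm: Moves the arm, as the interface text tells. Its arguments: {"type":"object","properties":{"motion":{"type":"array","items":{"type":"array"}},"newtons":{"type":"number"}},"required":["motion"]}

```bash
mkdir -p pics; python3 - <<'E'
from station import robot
import cv2,numpy as np
s=robot.state();print(s['clock'],s['position'],s['tool_rot'],s['opening'])
for n in("scene","top","wrist"):
    g=robot.get_image(n);cv2.imwrite(f"pics/{n}0.png",g['pixels'][:,:,::-1])
    print(n,g['fx'],g['fy'],g['cx'],g['cy'],np.round(g.get('extrinsics',g.get('mount')),3).tolist())
E
```

```text
0.0 [ 197.07760504 -566.46605607  255.14581789] [[ 9.44477554e-01  3.28575489e-01 -5.45585425e-04]
 [ 3.28575925e-01 -9.44475666e-01  1.89135170e-03]
 [ 1.06159652e-04 -1.96560546e-03 -9.99998063e-01]] 85.46786954638794
scene 431.13712029320084 431.13712029320084 316.10621428411525 201.17801544214436 [[0.89, -0.456, -0.007, -381.867], [-0.348, -0.669, -0.656, 325.337], [0.294, 0.587, -0.754, 1225.697], [0.0, 0.0, 0.0, 1.0]]
top 412.500203188108 412.500203188108 320.8035298800533 201.35726439618742 [[-0.046, -0.999, -0.005, 102.646], [-0.97, 0.045, -0.238, 526.331], [0.238, -0.006, -0.971, 1289.843], [0.0, 0.0, 0.0, 1.0]]
wrist 325.22344763607344 325.22344763607344 314.1068184887566 196.97458007868505 [[0.0, -0.955, -0.297, 76.217], [1.0, 0.0, 0.0, 1.023], [0.0, -0.297, 0.955, -116.737], [0.0, 0.0, 0.0, 1.0]]
```

View pics/scene0.png

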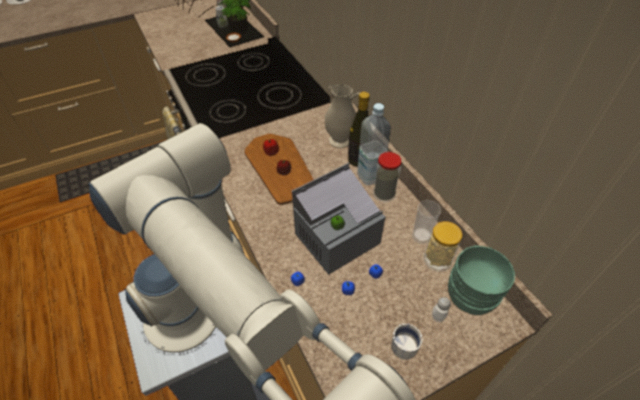

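View pics/top0.png

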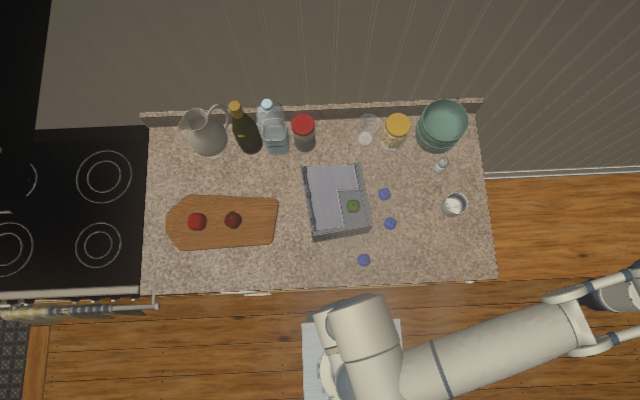

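Scene view: the caddy is near (338,218), with a small green pepper on it at (338,222); the flap covers its left and far part. The three blue lookalikes are on the worktop at (297,278), (348,287) and (376,270). The red peppers are on the board at (271,147) and (284,167). In the top view the green pepper is at (353,206). I'm choosing the green one and will check it in a close crop.

```bash
python3 - <<'E'
import cv2,numpy as np
a=cv2.imread('pics/top0.png')[150:255,285:415];b=cv2.imread('pics/scene0.png')[155:280,280:400]
a=cv2.resize(a,None,fx=6,fy=5.7,interpolation=2)if 0 else cv2.resize(a,None,fx=5.7,fy=5.7,interpolation=2)
b=cv2.resize(b,None,fx=4.7,fy=4.7,interpolation=2)
cv2.imwrite('pics/topc.png',a);cv2.imwrite('pics/scenec.png',b);print(a.shape,b.shape)
E
```

```text
(598, 741, 3) (588, 564, 3)
```

View pics/topc.png

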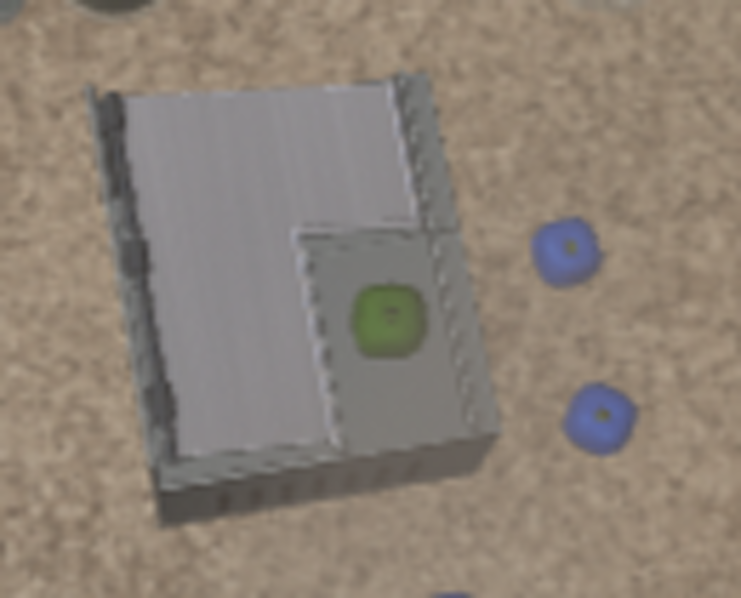

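View pics/scenec.png

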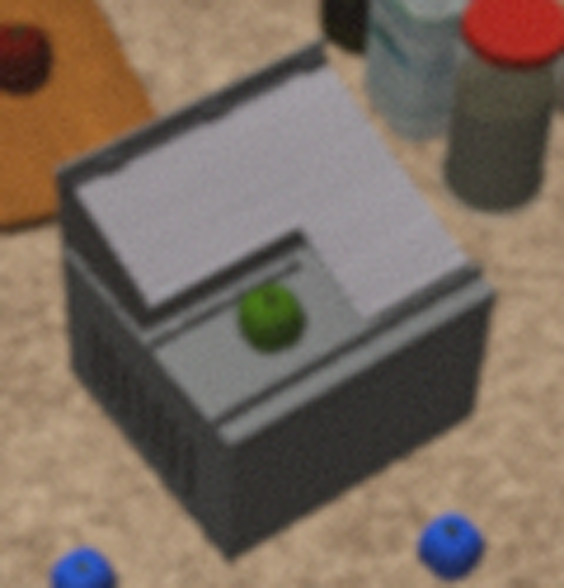

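```bash
cat > h.py <<'E'
import numpy as np,cv2
from scipy.optimize import least_squares
K={'scene':(431.137,316.106,201.178),'top':(412.5,320.8035,201.357)}
def cams():
    from station import robot
    return {n:robot.get_image(n) for n in('scene','top')}
def proj(g,P):
    E=g['extrinsics'];q=P@E[:3,:3].T+E[:3,3];return q[:,:2]/q[:,2:]*g['fx']+[g['cx'],g['cy']]
def ray(g,uv):
    E=g['extrinsics'];d=E[:3,:3].T@np.array([(uv[0]-g['cx'])/g['fx'],(uv[1]-g['cy'])/g['fy'],1]);return -E[:3,:3].T@E[:3,3],d
def onplane(g,uv,z):
    o,d=ray(g,uv);return o+d*(z-o[2])/d[2]
def c2w(p,P):
    c,s=np.cos(p[2]),np.sin(p[2]);P=np.atleast_2d(P);return np.c_[P[:,0]*c-P[:,1]*s+p[0],P[:,0]*s+P[:,1]*c+p[1],P[:,2]]
E
python3 - <<'E'
from h import *
C=cams()
L=dict(nr=(-115,-52,152),fr=(92,-52,152),nl=(-115,138,213),fl=(92,138,213),ic=(4,40.4,174.2),sc=(-110,40.4,174.2),tn=(4,-28.2,149.3),tf=(85,-28.2,149.3))
T=dict(nr=(497,433),fr=(425,73),nl=(158,488),fl=(90,88),ic=(297,230),sc=(337,447),tn=(417,225),tf=(390,82))
S=dict(nr=(230,440),fr=(494,290),nl=(60,172),fl=(322,42),ic=(302,232),sc=(150,308),tn=(365,318),tf=(468,262))
ks=list(L);P=np.array([L[k] for k in ks],float)
t=np.array([T[k] for k in ks])/5.7+[285,150];s=np.array([S[k] for k in ks])/4.7+[280,155]
f=lambda p:np.r_[(proj(C['top'],c2w(p,P))-t).ravel(),(proj(C['scene'],c2w(p,P))-s).ravel()]
r=least_squares(f,[500,0,0],loss='soft_l1',x_scale=[10,10,.1]);print(r.x)
R=f(r.x).reshape(2,-1,2)
for i,k in enumerate(ks):print(k,R[0,i].round(1),R[1,i].round(1))
# pepper by colour
res={}
from station import robot
for n in C:
    h=cv2.cvtColor(C[n]['pixels'],cv2.COLOR_RGB2HSV);m=cv2.inRange(h,(35,90,30),(60,255,255))
    k,l,st,ce=cv2.connectedComponentsWithStats(m)
    for i in range(1,k):
        if st[i,4]>30:print(n,ce[i],st[i])
E
```

```text
[ 5.35285425e+02 -1.33638669e+01  1.29625781e-01]
nr [ 2.3 -1. ] [-0.4 -0.4]
fr [ 1.4 -1.8] [ 0.7 -1.7]
nl [-0.8 -3.1] [-2.2  0. ]
fl [-0.6 -0.6] [-0.9 -0.9]
ic [0.3 0.4] [-1.  -0.9]
sc [ 0.4 -1.1] [-0.8  0.4]
tn [ 0.8 -0.3] [-0.5  1.2]
tf [0.5 0.2] [-0.9  0.8]
scene [234.8718593    8.01005025] [221   0  29  21 398]
scene [336.8951049 221.6993007] [331 215  13  14 143]
top [350.7962963  204.85185185] [348 201   8   9  54]
```

```bash
python3 - <<'E'
from h import *
from station import robot
print('tip',robot.tip_extent)
C=cams()
L=dict(fl=(92,138,213),ic=(4,40.4,174.2),sc=(-110,40.4,174.2),tn=(4,-28.2,149.3),tf=(85,-28.2,149.3))
T=dict(fl=(90,88),ic=(297,230),sc=(337,447),tn=(417,225),tf=(390,82))
S=dict(fl=(322,42),ic=(302,232),sc=(150,308),tn=(365,318),tf=(468,262))
ks=list(L);P=np.array([L[k] for k in ks],float)
t=np.array([T[k] for k in ks])/5.7+[285,150];s=np.array([S[k] for k in ks])/4.7+[280,155]
f=lambda p:np.r_[(proj(C['top'],c2w(p,P))-t).ravel(),(proj(C['scene'],c2w(p,P))-s).ravel()]
r=least_squares(f,[500,0,0],loss='soft_l1',x_scale=[10,10,.1]);p=r.x;print(p)
print(f(p).reshape(2,-1,2).round(1).tolist())
A=[];b=[]
for n in C:
    h=cv2.cvtColor(C[n]['pixels'],cv2.COLOR_RGB2HSV);m=cv2.inRange(h,(28,70,20),(75,255,255));m[:190]=0;m[260:]=0
    k,l,st,ce=cv2.connectedComponentsWithStats(m);i=1+st[1:,4].argmax();uv=st[i,:2]+(st[i,2:4]-1)/2
    print(n,st[i],uv,onplane(C[n],uv,158).round(1))
    o,d=ray(C[n],uv);d/=np.linalg.norm(d);M=np.eye(3)-np.outer(d,d);A.append(M);b.append(M@o)
X=np.linalg.lstsq(np.vstack(A),np.hstack(b),rcond=None)[0];print('tri',X)
c,s_=np.cos(p[2]),np.sin(p[2]);d=X[:2]-p[:2];print('in caddy',d@[c,s_],d@[-s_,c])
E
```

```text
tip 25.0
[ 5.36434620e+02 -1.32601082e+01  1.29614260e-01]
[[[-0.7, -1.0], [0.3, 0.1], [0.3, -1.4], [0.8, -0.7], [0.4, -0.1]], [[-0.6, -1.0], [-0.7, -1.0], [-0.4, 0.2], [-0.2, 1.0], [-0.6, 0.6]]]
scene [331 215  13  15 149] [337. 222.] [490.9 -14.  158. ]
top [347 200  11  12 100] [352.  205.5] [490.  -15.3 158. ]
tri [489.87094544 -15.17997621 159.8289244 ]
in caddy -46.421236028673015 4.11466778505584
```

The chosen pepper is confirmed: it is green, on the ledge, at caddy (-46, 4), z 160. That fits the stated 38–55 mm before the ledge's end and the middle height of about 160. The caddy is at (536, -13) with yaw 0.13. I'll approach above caddy (-95, 45).

Call:
{"op": "move_arm", "data": {"motion": [[[0,0,0.103],[0,0,-0.02],0.85],[[0,0,0.103],[0,0,-0.02],0.85],[[0,0,0],[0.0174,-0.0305,0],0.85],[[0,0,0],[0.0174,-0.0305,0],0.85],[[0,0,0],[0.0174,-0.0305,0],0.85]]}}

```text
clock: 0.85
position: [237.4, -468.3, 296.2]
tool_rot: [[0.992, 0.128, 0.0], [0.128, -0.992, 0.0], [0.0, -0.0, -1.0]]
ft_force: [0.6, 0.8, -0.3]
opening: 72.7
```

Call:
{"op": "move_arm", "data": {"motion": [[[0,0,0],[0.0174,-0.0305,0],0.85],[[0,0,0],[0.0174,-0.0305,0],0.85],[[0,0,0],[0.0174,-0.0305,0],0.85],[[0,0,0],[0.0174,-0.0305,0],0.85],[[0,0,0],[0.0174,-0.0305,0],0.85]]}}

```text
clock: 1.35
position: [304.1, -305.5, 296.4]
tool_rot: [[0.992, 0.128, 0.0], [0.128, -0.992, -0.0], [0.0, 0.0, -1.0]]
ft_force: [0.8, 0.7, -0.0]
opening: 72.6
```

Call:
{"op": "move_arm", "data": {"motion": [[[0,0,0],[0.0174,-0.0305,0],0.85],[[0,0,0],[0.0174,-0.0305,0],0.85],[[0,0,0],[0.0174,-0.0305,0],0.85],[[0,0,0],[0.0174,-0.0305,0],0.85],[[0,0,0],[0.0174,-0.0305,0],0.85]]}}

```text
clock: 1.85
position: [370.8, -143.0, 296.5]
tool_rot: [[0.992, 0.128, 0.001], [0.128, -0.992, -0.0], [0.001, 0.0, -1.0]]
ft_force: [0.2, -1.0, 0.2]
opening: 72.5
```

```bash
cat > st.py <<'E'
from h import *
from station import robot
p=np.array([536.4,-13.3,.1296])
s=robot.state();d=s['position'][:2]-p[:2];c,n=np.cos(p[2]),np.sin(p[2]);R=s['tool_rot']
print(round(s['clock'],2),'caddy xy',d@[c,n],d@[-n,c],'z',s['position'][2],'yaw',np.arctan2(R[1,0],R[0,0]),'tilt',R[:,2].round(3),'op',s['opening'],'F',np.round(s['ft_force'],1))
E
python3 st.py
```

```text
1.85 caddy xy -181.00699526181288 -107.2394830762212 z 296.50662344293886 yaw 0.12863381336046809 tilt [ 0.001 -0.    -1.   ] op 72.51778702976483 F [ 0.2 -1.   0.2]
```

Call:
{"op": "move_arm", "data": {"motion": [[[0,0,0],[0.017,-0.0304,0],0.85],[[0,0,0],[0.017,-0.0304,0],0.85],[[0,0,0],[0.017,-0.0304,0],0.85],[[0,0,0],[0.017,-0.0304,0],0.85],[[0,0,0],[0.017,-0.0304,0],0.85]]}}

```text
clock: 2.35
position: [435.6, 18.7, 296.5]
tool_rot: [[0.992, 0.129, 0.001], [0.129, -0.992, -0.0], [0.001, 0.0, -1.0]]
ft_force: [1.3, 0.8, -0.3]
opening: 73.0
```

Call:
{"op": "move_arm", "data": {"motion": [[[0,0,0],[0,0,0.02],0.85],[[0,0,0],[0,0,0.02],0.85],[[0,0,0],[0,0,0],0.85]]}}

```text
clock: 2.65
position: [434.4, 17.7, 253.4]
tool_rot: [[0.992, 0.129, -0.005], [0.129, -0.992, 0.0], [-0.005, -0.001, -1.0]]
ft_force: [-0.5, -0.3, -0.5]
opening: 72.5
```

```bash
python3 st.py; python3 - <<'E'
from station import robot
import cv2,numpy as np
for n in("scene","top","wrist"):
    g=robot.get_image(n);cv2.imwrite(f"pics/{n}1.png",g['pixels'][:,:,::-1])
a=cv2.imread('pics/scene1.png')[120:290,250:450]
cv2.imwrite('pics/s1c.png',cv2.resize(a,None,fx=3.5,fy=3.5,interpolation=2))
E
```

```text
2.65 caddy xy -97.1013977939602 43.87911095812487 z 253.41576709769998 yaw 0.12974658942574196 tilt [-0.005  0.    -1.   ] op 72.45466205867633 F [-0.5 -0.3 -0.5]
```

View pics/wrist1.png

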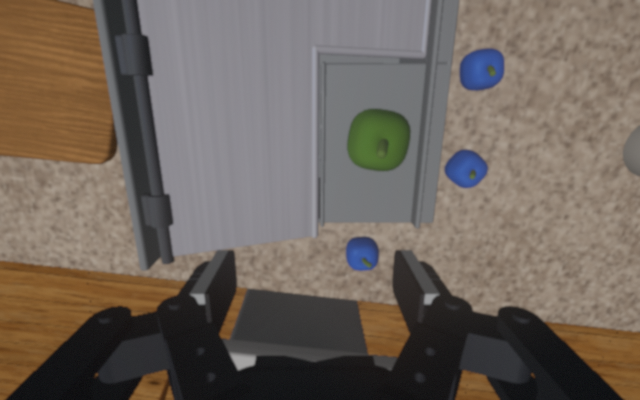

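View pics/s1c.png

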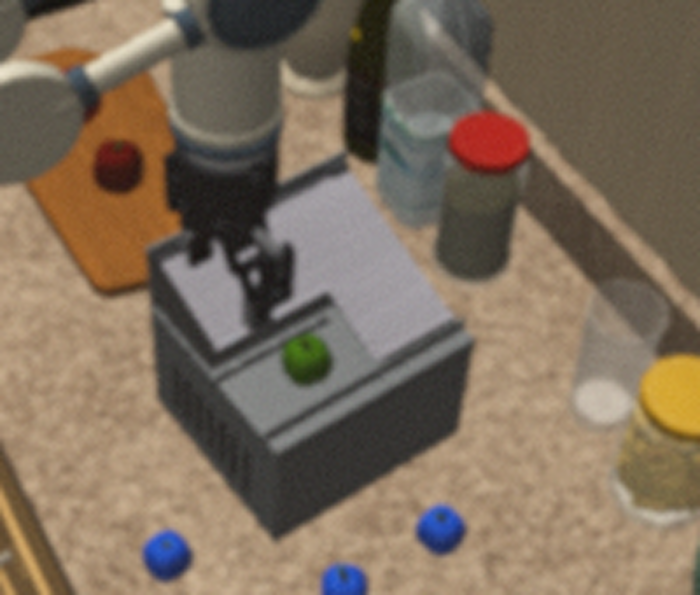

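Wrist view: the pepper is at (379,140) in the lane, and the strip edge runs at column 318. The fingertips are at about (228,252) and (403,252). I'll cross-check the caddy pose and the tip length in this view.

```bash
python3 - <<'E'
from h import *
from station import robot
s=robot.state();g=robot.get_image('wrist');M=np.linalg.inv(np.array(g['mount'],float))
def pt(P):
    q=np.atleast_2d(P)@M[:3,:3].T+M[:3,3];return (q[:,:2]/q[:,2:]*g['fx']+[g['cx'],g['cy']]).round(0)
p=[536.4,-13.3,.1296]
W=lambda P:pt((c2w(p,P)-s['position'])@s['tool_rot'])
print('flap ic,sc,tn',W(np.array([(4,40.4,174.2),(-110,40.4,174.2),(4,-28.2,149.3)])).tolist(),'expect ~(318,50)(317,235)(422,55)')
print('pepper',W([(-46.4,4.1,158)]).tolist())
print('hinge',W([(-110,125,205)]).tolist())
for z in(12,18,25):
  for x in (0,11):print(z,x,pt([(x,-36,z),(x,36,z),(x,-50,z)]).tolist())
a=cv2.imread('pics/wrist1.png')[200:400,100:540];cv2.imwrite('pics/w1c.png',cv2.resize(a,None,fx=1.8,fy=1.8,interpolation=2))
E
```

```text
flap ic,sc,tn [[317.0, 52.0], [317.0, 237.0], [424.0, 57.0]] expect ~(318,50)(317,235)(422,55)
pepper [[372.0, 138.0]]
hinge [[171.0, 259.0]]
12 0 [[232.0, 275.0], [392.0, 275.0], [200.0, 275.0]]
12 11 [[230.0, 252.0], [394.0, 252.0], [198.0, 252.0]]
18 0 [[235.0, 268.0], [389.0, 268.0], [205.0, 268.0]]
18 11 [[233.0, 246.0], [391.0, 246.0], [202.0, 246.0]]
25 0 [[238.0, 261.0], [386.0, 261.0], [209.0, 261.0]]
25 11 [[237.0, 240.0], [388.0, 240.0], [207.0, 240.0]]
```

View pics/w1c.png

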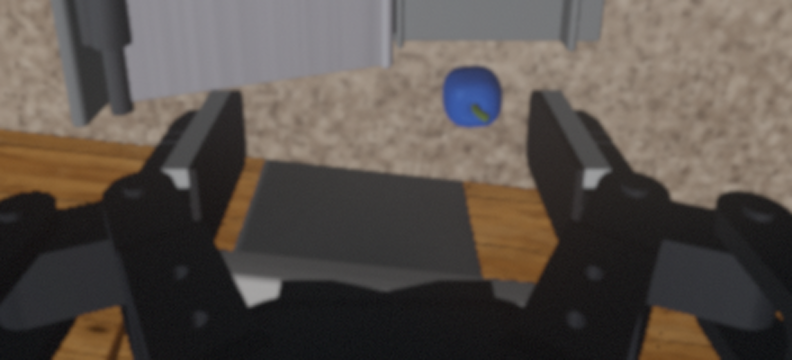

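The wrist view agrees with the caddy pose to 2 px. The real tips stand only about 13 mm ahead of the TCP at this opening (pads 36–43 mm either side). I'll shift the TCP to caddy y of about 38 so the knuckle clears the hinge, then descend.

Call:
{"op": "move_arm", "data": {"motion": [[[0,0,0],[0.001,0.006,0.01],0.85],[[0,0,0],[0,0,0.015],0.85],[[0,0,0],[0,0,0.015],0.85],[[0,0,0],[0,0,0.01],0.85],[[0,0,0],[0,0,0],0.85]]}}

```text
clock: 3.35
position: [436.6, 11.3, 204.6]
tool_rot: [[0.992, 0.128, -0.002], [0.128, -0.992, -0.0], [-0.002, -0.0, -1.0]]
ft_force: [-0.3, -3.0, 3.1]
opening: 73.0
```

```bash
python3 st.py
```

```text
3.35 caddy xy -95.8264194124302 37.29821671739956 z 204.55387986684136 yaw 0.12856958793250678 tilt [-0.002 -0.    -1.   ] op 72.96786107954621 F [-0.3 -3.   3.1]
```

Call:
{"op": "move_arm", "data": {"motion": [[[0,0,0],[0,0,0.01],0.85],[[0,0,0],[0,0,0.01],0.85],[[0,0,0],[0,0,0.01],0.85],[[0,0,0],[0,0,0.009],0.85],[[0,0,0],[0,0,0],0.85]]}}

```text
clock: 3.85
position: [437.6, 11.1, 167.8]
tool_rot: [[0.992, 0.128, 0.002], [0.128, -0.992, -0.001], [0.002, 0.001, -1.0]]
ft_force: [2.6, -3.1, 3.5]
opening: 72.6
```

```bash
python3 st.py; python3 - <<'E'
from station import robot
import cv2,numpy as np
for n in("scene","wrist"):
    g=robot.get_image(n);cv2.imwrite(f"pics/{n}2.png",g['pixels'][:,:,::-1])
a=cv2.imread('pics/scene2.png')[150:280,270:410]
cv2.imwrite('pics/s2c.png',cv2.resize(a,None,fx=4.5,fy=4.5,interpolation=2))
E
```

```text
3.85 caddy xy -94.77178673959767 36.99351381681964 z 167.844260646072 yaw 0.1285001208698165 tilt [ 0.002 -0.001 -1.   ] op 72.60386430693102 F [ 2.6 -3.1  3.5]
```

View pics/wrist2.png

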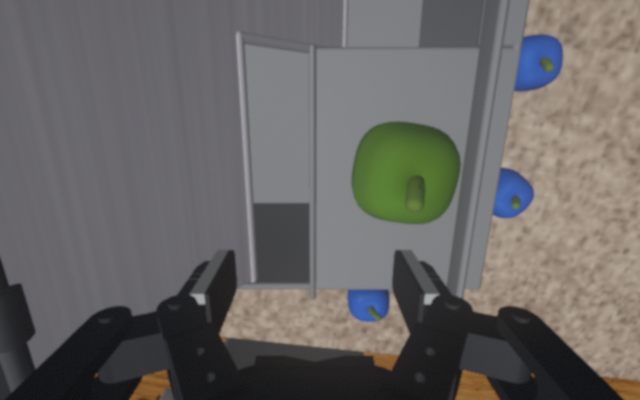

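View pics/s2c.png

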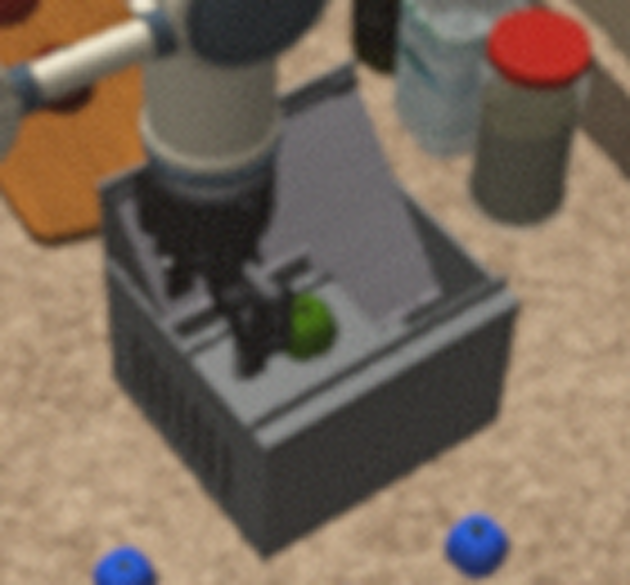

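Scene view: the flap is pushed well open (about 0.5 rad) with the pepper still on the ledge. In the wrist view the right finger (403,270) is in line with the pepper (406,172). I'll press slightly deeper and slide along +x.

Call:
{"op": "move_arm", "data": {"motion": [[[0,0,0],[0,0,0.004],0.85],[[0,0,0],[0.007,0,0],0.85],[[0,0,0],[0.007,0,0],0.85],[[0,0,0],[0.006,0,0],0.85],[[0,0,0],[0.006,0,0],0.85]]}}

```text
clock: 4.45
position: [462.6, 14.2, 163.1]
tool_rot: [[0.992, 0.128, -0.003], [0.128, -0.992, -0.001], [-0.003, 0.001, -1.0]]
ft_force: [-3.8, -5.3, 3.3]
opening: 72.5
```

Call:
{"op": "move_arm", "data": {"motion": [[[0,0,0],[0.006,0,0],0.85],[[0,0,0],[0.006,0,0],0.85],[[0,0,0],[0.006,0,0],0.85],[[0,0,0],[0.006,0,0],0.85]]}}

```text
clock: 4.85
position: [486.4, 17.2, 163.0]
tool_rot: [[0.992, 0.128, -0.003], [0.128, -0.992, -0.001], [-0.003, 0.001, -1.0]]
ft_force: [-3.7, -4.5, 2.1]
opening: 72.9
```

```bash
python3 st.py; python3 - <<'E'
from station import robot
import cv2,numpy as np
g=robot.get_image("wrist");cv2.imwrite(f"pics/wrist3.png",g['pixels'][:,:,::-1])
E
```

```text
4.85 caddy xy -45.66801615339359 36.74605165178552 z 163.02069875492603 yaw 0.12845957438586209 tilt [-0.003 -0.001 -1.   ] op 72.90303034817607 F [-3.7 -4.5  2.1]
```

View pics/wrist3.png

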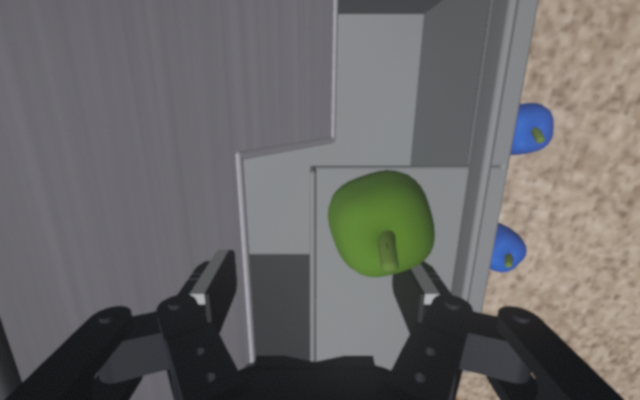

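Wrist view: the pepper at (381,222) slid left of the finger's line, so it is now off-centre by about 12 mm near the left rail. I'll back off slightly, re-centre the right finger by partly closing and shifting (the left finger keeps its place on the flap), then push on.

Call:
{"op": "move_arm", "data": {"motion": [[[0,0,0],[-0.008,0,0],0.85],[[0,0,0],[-0.002,-0.003,-0.001],0.77],[[0,0,0],[0,-0.003,-0.001],0.7],[[0,0,0],[0,0,0],0.7]]}}

```text
clock: 5.3
position: [475.9, 22.6, 165.5]
tool_rot: [[0.992, 0.129, 0.0], [0.129, -0.992, -0.001], [0.0, 0.001, -1.0]]
ft_force: [0.1, -3.7, 3.2]
opening: 59.9
```

```bash
python3 st.py; python3 - <<'E'
from station import robot
import cv2,numpy as np
g=robot.get_image("wrist");cv2.imwrite(f"pics/wrist4.png",g['pixels'][:,:,::-1])
E
```

```text
5.3 caddy xy -55.404600391069806 43.40034254353791 z 165.5031816553776 yaw 0.12892288461147072 tilt [ 0.    -0.001 -1.   ] op 59.93121328353701 F [ 0.1 -3.7  3.2]
```

View pics/wrist4.png

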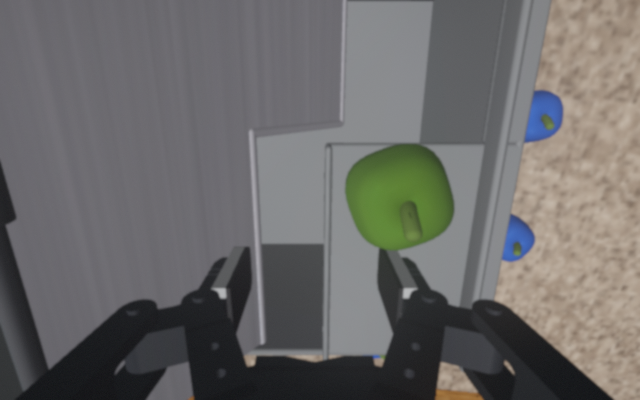

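The finger (387,255) is now slightly left of the pepper's centre (400,197), so I'll trim it 5 mm right and push.

Call:
{"op": "move_arm", "data": {"motion": [[[0,0,0],[0.002,0.005,0.002],0.7],[[0,0,0],[0.006,0,0.001],0.7],[[0,0,0],[0.006,0,0],0.7],[[0,0,0],[0.006,0,0],0.7],[[0,0,0],[0,0,0],0.7]]}}

```text
clock: 5.85
position: [497.0, 20.0, 161.5]
tool_rot: [[0.992, 0.128, -0.001], [0.128, -0.992, -0.0], [-0.001, 0.0, -1.0]]
ft_force: [-0.3, -4.2, 2.9]
opening: 60.1
```

```bash
python3 st.py; python3 - <<'E'
from station import robot
import cv2,numpy as np
g=robot.get_image("wrist");cv2.imwrite(f"pics/wrist5.png",g['pixels'][:,:,::-1])
E
```

```text
5.85 caddy xy -34.81397230457342 38.08598316235619 z 161.54810973252663 yaw 0.12858749613710285 tilt [-0.001 -0.    -1.   ] op 60.087130434974306 F [-0.3 -4.2  2.9]
```

View pics/wrist5.png

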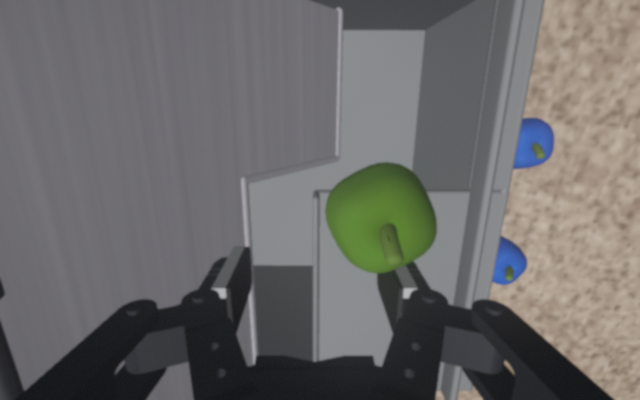

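The pepper (381,217) is at the ledge's end with its leading half over the opening, and the finger is near-centred behind it. I'll keep pushing.

Call:
{"op": "move_arm", "data": {"motion": [[[0,0,0],[0.006,0,0],0.7],[[0,0,0],[0.006,0,0],0.7],[[0,0,0],[0.006,0,0],0.7],[[0,0,0],[0.006,0,0],0.7],[[0,0,0],[0,0,0],0.7]]}}

```text
clock: 6.4
position: [521.1, 23.3, 162.2]
tool_rot: [[0.992, 0.128, 0.001], [0.128, -0.992, 0.0], [0.001, 0.0, -1.0]]
ft_force: [1.2, -3.6, 2.6]
opening: 59.9
```

```bash
python3 st.py; python3 - <<'E'
from station import robot
import cv2,numpy as np
g=robot.get_image("wrist");cv2.imwrite(f"pics/wrist6.png",g['pixels'][:,:,::-1])
E
```

```text
6.4 caddy xy -10.471080605559004 38.2614660857723 z 162.22867822363733 yaw 0.12882527234630378 tilt [ 0.001  0.    -1.   ] op 59.93009986691205 F [ 1.2 -3.6  2.6]
```

View pics/wrist6.png

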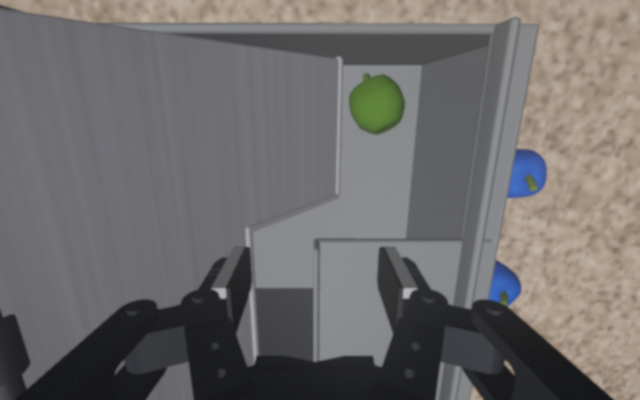

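The pepper has dropped to the caddy floor (376,104) with the flap still held down. I'll hold briefly, then lift away.

Call:
{"op": "move_arm", "data": {"motion": [[[0,0,0],[0,0,0],0.7],[[0,0,0],[0,0,0],0.7],[[0,0,0],[0,0,0],0.7],[[0,0,0],[0,0,0],0.7],[[0,0,0],[0,0,-0.006],0.7]]}}

```text
clock: 6.95
position: [519.9, 22.9, 167.4]
tool_rot: [[0.992, 0.128, -0.001], [0.128, -0.992, -0.0], [-0.001, 0.0, -1.0]]
ft_force: [0.1, -4.6, -0.3]
opening: 59.6
```

Call:
{"op": "move_arm", "data": {"motion": [[[0,0,0],[0,0,-0.012],0.7],[[0,0,0],[0,0,-0.012],0.7],[[0,0,0],[0,0,-0.015],0.7],[[0,0,0],[0,0,-0.02],0.7],[[0,0,0],[0,0,-0.03],0.7]]}}

```text
clock: 7.45
position: [519.6, 24.0, 257.6]
tool_rot: [[0.992, 0.129, -0.002], [0.129, -0.992, 0.001], [-0.002, -0.002, -1.0]]
ft_force: [-0.3, 0.3, -0.2]
opening: 59.3
```

Call:
{"op": "move_arm", "data": {"motion": [[[0,0,0],[0,0,-0.03],0.7],[[0,0,0],[-0.02,0,-0.02],0.7],[[0,0,0],[-0.03,0,-0.02],0.7],[[0,0,0],[-0.03,0,0],0.7],[[0,0,0],[-0.02,0,0],0.7]]}}

```text
clock: 7.95
position: [419.7, 10.9, 329.9]
tool_rot: [[0.992, 0.13, 0.003], [0.13, -0.992, 0.001], [0.003, -0.001, -1.0]]
ft_force: [0.6, -1.0, 0.8]
opening: 59.6
```

Call:
{"op": "move_arm", "data": {"motion": [[[0,0,0],[0,0,0],0.7],[[0,0,0],[0,0,0],0.7],[[0,0,0],[0,0,0],0.7],[[0,0,0],[0,0,0],0.7],[[0,0,0],[0,0,0],0.7]]}}

```text
clock: 8.45
position: [421.5, 10.5, 326.8]
tool_rot: [[0.992, 0.129, -0.001], [0.129, -0.992, 0.0], [-0.001, -0.0, -1.0]]
ft_force: [-0.1, -0.5, 0.2]
opening: 59.9
```

```bash
python3 st.py; python3 - <<'E'
from station import robot
import cv2,numpy as np
for n in("scene","wrist"):
    g=robot.get_image(n);cv2.imwrite(f"pics/{n}7.png",g['pixels'][:,:,::-1])
a=cv2.imread('pics/scene7.png')[120:290,230:430]
cv2.imwrite('pics/s7c.png',cv2.resize(a,None,fx=3.5,fy=3.5,interpolation=2))
E
```

```text
8.45 caddy xy -110.82748149800085 38.43651152146816 z 326.7825486329589 yaw 0.12912325322933121 tilt [-0.001  0.    -1.   ] op 59.86968514292891 F [-0.1 -0.5  0.2]
```

View pics/wrist7.png

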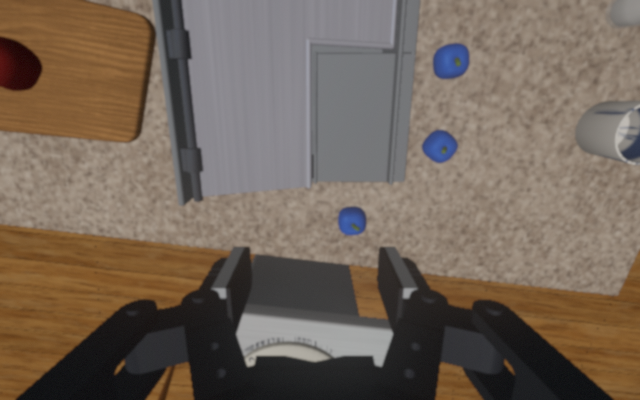

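View pics/s7c.png

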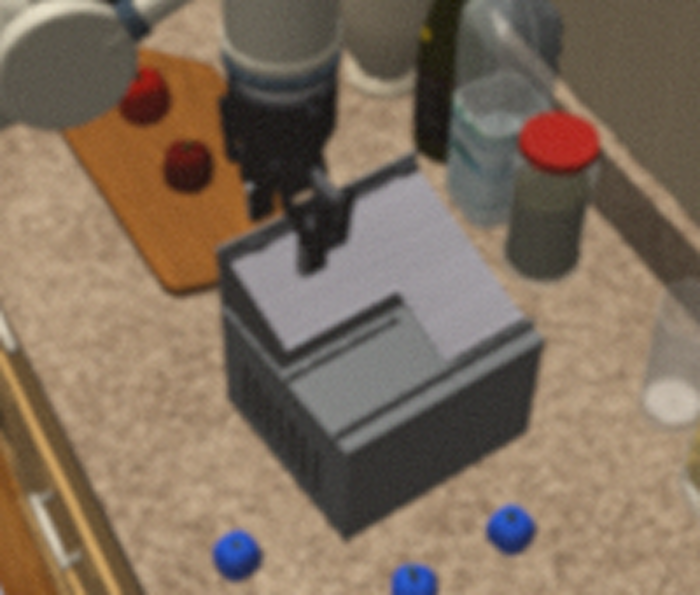

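The flap looks shut: its inner corner is at scene (344.3,204.6), against (344.3,204.4) at the start. The ledge is empty and the arm is clear. I'll let it settle half a second more and hand in.

Call:
{"op": "move_arm", "data": {"motion": [[[0,0,0],[0,0,0],0.7],[[0,0,0],[0,0,0],0.7],[[0,0,0],[0,0,0],0.7],[[0,0,0],[0,0,0],0.7],[[0,0,0],[0,0,0],0.7]]}}

```text
clock: 9.05
position: [421.1, 10.3, 327.3]
tool_rot: [[0.992, 0.128, 0.0], [0.128, -0.992, -0.0], [0.0, 0.0, -1.0]]
ft_force: [0.5, -0.7, 0.3]
opening: 59.7
```

```bash
python3 st.py; python3 -c "
from station import robot
print(robot.job_done())"
```

```text
9.05 caddy xy -111.30850488994098 38.328979014093235 z 327.31086252589347 yaw 0.12877166890426753 tilt [ 0. -0. -1.] op 59.65223149728162 F [ 0.5 -0.7  0.3]
the job is handed in; nothing more can be done
None
```

The small green pepper is in the caddy and the flap has closed over it; I handed the job in at about 9 s. The left finger held the flap down at an estimated 0.5 rad. Meanwhile the right finger pushed the pepper along the ledge and into the opening.

- **Correction on the way:** the pepper drifted about 12 mm left of the pushing finger. I backed off and re-centred the finger with the flap still held, then finished the push.
- **Drop:** the wrist picture showed the pepper on the caddy floor with the flap still open. I held for 0.4 s more before lifting.
- **Final state:** the flap's inner corner is back within 0.2 px of where it started. The ledge is empty, the arm is clear, and the wrist force is about 1 N or less.
- **Other items:** the red peppers, blue lookalikes and beaker look unmoved in the last pictures. That was by eye, not measured, and I did not look at the salt shaker closely. The arm never came near any of them.
- **Checks that disagreed:**
  - The fingertips stand about 13 mm ahead of the tool point at the opening I used, not the 25 mm given.
  - The first pepper estimate differed by about 4 mm sideways between cameras.

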